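Clear the bubble from a polarimeter tube, then bed it in the V cradle and hold it down

TASK

Lift the polarimeter tube with the bubble trap (the bulge near one end) out of the rack, tilt it in the air to about 30 degrees with the bulged end up for two seconds so that the bubble collects in the trap, and bring it back level in the gripper. Then lay it in the polarimeter's V cradle, midway between the two housings with an end collar on each saddle, and finish while still gripping it and pressing it gently down, with about 10 newtons, so that it bears on both sloping faces and takes the cradle's temperature. Do not drop or force the tube, and leave the plain tube and everything else on the bench undisturbed.

Things in the scene. Friction and masses are not known exactly. Their poses are not given: they have to be found in the camera images.
- tube_mid (a point): Centre of the tube to use, on its axis: steel, 130 mm long, an 18 mm diameter barrel with a 30 mm diameter dark collar 18 mm long at each end, and a bulge (bubble trap, 26 mm diameter) from 24 to 44 mm off the centre, at one end only. y runs along the tube towards the trap end; z is up at the start. It lies level in an outer place of the rack, 57 mm above the bench.
- plain_mid (a point): Centre of the other tube, which stays in the rack: the same tube without any bulge, in the other outer place. Axes as for the first.
- tube: The same tube: place and axes as point tube_mid. About 180 g, balanced within 4 mm of its centre. Grip the bare barrel at the centre, across the tube: it is clear to 24 mm on the trap side and 47 mm on the other side.
- plain_tube: The plain tube again: place and axes as point plain_mid.
- rack: White plastic tube rack, fixed, 184 mm (x) by 126 mm (y); origin at the centre of its underside. Two notched end walls, 62 mm high and 102 mm apart inside, form three U-shaped places 60 mm apart along x, each 32 mm wide and open at the top, that carry tubes along y by the collars; the middle one is empty. Lift tubes straight up.
- seat (a point): Where the tube's centre lies when fully seated, 106 mm above the bench: y runs along the light path, x across, z up. Two aluminium V saddles, 18 mm long, are centred 56 mm either side along y; between them is a 94 mm gap with 50 mm of free height below this point for fingers. The V is 90 degrees, its bottom 21 mm below, its upper edges 3 mm below and 18 mm either side. Either way round will do.
- polarimeter: White bench polarimeter, fixed, cover taken off, 200 mm (x) by 404 mm (y); origin on the bench straight below the seat, same axes. A lamp housing (slotted top) at +y and a detector housing (display and keys) at -y, both 146 mm high, have their inner faces 82 mm either side of the seat; the open bed lies between them.
- v_near: The cradle's sloping faces on the -x side of the light path (both saddles); origin and axes as for the seat. Smooth, rigid metal of low friction.
- v_far: The cradle's sloping faces on the +x side of the light path (both saddles); origin and axes as for the seat.
- cup_a: Loose white sample cup, 68 mm wide at the rim and 85 mm high; origin at the centre of its foot.
- cup_b: Loose clear sample cup, 68 mm wide at the rim and 85 mm high; origin at the centre of its foot.
- reagent: Loose white bottle with a blue cap, 64 mm in diameter, 150 mm high; origin at the centre of its foot.
- amber: Loose amber bottle with a white cap, 68 mm in diameter, 140 mm high; origin at the centre of its foot.
- spare_collar: Loose steel ring, 30 mm in diameter, 14 mm high; origin at the centre of its underside.
- jar: Loose white jar with a blue lid, 52 mm in diameter, 60 mm high; origin at the centre of its foot.
Not all that is in view belongs to the job. What is shaped like the tube but yellow is not meant.

How it is judged:
By the outcome, as a careful person would: the job done as asked, in the order asked, and still so for the second after the job is handed in, while the arm keeps its last pose, push and grip.
It also fails if it takes over 61 s, if anything falls off the work surface, if the arm or the gripper's body presses on something with over 40 N, if the wrist force passes 120 N, or if a joint passes its speed limit or range.

ROBOT

A 6-joint arm with a two-finger parallel gripper is mounted at the origin on the work surface. World frame = base frame: x ahead of the robot, y to its left, z up, the work surface at z = 0. Lengths are in m, angles in rad, forces in N, time in s.
With the tool pointing down it reaches from about 0.325 to 0.85 m from the base axis. Payload 15.5 kg.
Tool frame: the origin (TCP) lies at the very end of the fingers, on their centre line; the grasp point (between the pads) lies 19 mm behind it; z points along the fingers, y is the line along which they close (so a half turn about z gives the same grasp; the last joint's range is limited). The gripper opens to 91 mm and grips with 3 to 60 N. Pads are 32 mm wide; open, the fingers measure 118 mm over their backs; the gripper's body (76 mm by 178 mm) begins 60 mm behind the grasp point.
Start: joints at [1.188, 0.494, 1.345, -0, 1.302, -0.096], TCP at [0.177, 0.599, 0.214] pointing down, gripper open.
Joint ranges: [-2.91, 2.91], [-0.82, 2.16], [0.22, 2.67], [-1.22, 4.37], [0.12, 2.79], [-3.08, 3.08]. Speed limits (rad/s): [1.89, 1.89, 2.57, 3.01, 3.01, 3.01].

INTERFACE

Orientations are given as [roll, pitch, yaw] about the fixed x, y, z axes, in that order (R = Rz(yaw) Ry(pitch) Rx(roll)).
In Python, from bench import read_state, grab_frame, camera_info, sign_off gives the robot as it stands.
- The arm moves only by the tool drive_tool, never from a script. Its argument "increments" is a list of rows, each a list of 6 numbers: the shift along the tool's x, y, z in units of 25 cm (1.0 is 25 cm), then the turn, a rotation vector about the tool's x, y, z in units of 60 degrees (1.0 is 60 degrees). In form: [[dx, dy, dz, ax, ay, az], ...]. A call has 1 to 5 rows; each row is the pose to reach, as a shift and turn from the pose commanded when the call began, along the tool's axes at that moment; what a row does not reach only later rows make up. A row lasts 1/10 s, in which the tool goes at most 50 mm and 8.59 degrees, less where a joint would pass 70% of its speed; a pose out of reach is approached as far as the arm can. A call with a number of a shift or a turn outside -1 to 1 is refused whole. A call with a gripper value outside its range is refused whole. "hand" is the gripper's target within -1 to 1 (fully open at 1, half-way at 0, shut at -1), set as the call begins (left out, the last holds). The fingers move at their own pace and stop on an object; "grip_force" is the grip in N (left out, the last holds). Time passes only in rows, so rows that repeat a pose let the fingers close. It gives the time, the measured TCP pose, the force, the opening and the grip force at its end, in the units of the state.
- read_state(): the state, without advancing time (a new reading comes with each control period).
- grab_frame(name): name is "side" or "top"; returns (picture, depth): 420x560x3 uint8, red, green, blue; 420x560 float32, m along the optical axis (not along the pixel's ray), 0 where there is no reading.
- camera_info(name): a dict with "intrinsics" (3x3 intrinsics, pixels), "R" (3x3) and "t" (3): a world point X has camera coordinates R X + t. Camera axes: x right, y down, z forward; pixel columns grow to the right and rows downward; lengths in m; the calibration is good to about 2 mm. A picture is of the moment at which its call begins. camera_info takes no time and is no camera call.
- sign_off(): hands the job in; it is judged then, once.
The state is a dict: "time": time; "joint_positions": joint angles; "joint_vel": joint speeds; "joint_torque": joint torques, N m; "ee_pos": TCP position; "ee_rot": TCP orientation; "wrist_force": force on the tool from outside, world axes, zero at the start; "torque": the same for the moment, N m; "grip_width": opening from 0.0 (shut) to 1.0 (fully open); "grasp_force": force on a finger pad.
Only numpy, scipy, OpenCV 4.12 (cv2) and the standard library are available. Lean on these libraries where they do the work, as an engineer would, in place of code of your own. Each camera call takes 0.05 s, during which the arm holds its last target. There are 200 camera calls.

## Working session

There is one attempt and no reset: what is moved stays moved. The work goes in short steps, Python scripts to look and compute and a tool call to move; the robot and the scene stay as the last step left them, time stands still between calls to the robot, and variables do not carry over. Pictures are saved under pics/ and viewed, at most 10 in all, crops included, and the job is handed in when it is done.

Besides the shell and the picture viewer there is one more tool, called by a JSON object that holds its "method" and its "body", one argument or row to a line. drive_tool: Moves the arm, as the interface text tells. Shifts and turns lie within -1 to 1; 1 stands for 25 cm of shift or 60 degrees of turn. Its arguments: {"type":"object","properties":{"increments":{"type":"array","items":{"type":"array","items":{"type":"number","minimum":-1,"maximum":1}}},"hand":{"type":"number"},"grip_force":{"type":"number"}},"required":["increments"]}

```bash
mkdir -p pics; python3 - <<'E'
from bench import *
import cv2,numpy as np
for n in("top","side"):
    p,d=grab_frame(n); cv2.imwrite(f"pics/{n}0.png",p[:,:,::-1]); np.save(f"{n}_d.npy",d); np.save(f"{n}_p.npy",p)
    c=camera_info(n); print(n,c["intrinsics"],c["R"],c["t"])
print(read_state())
E
```

```text
top [[535.6804263    0.         271.29501985]
 [  0.         535.6804263  205.1726221 ]
 [  0.           0.           1.        ]] [[-0.01059049 -0.99990524 -0.00879512]
 [-0.98930292  0.01175714 -0.1454012 ]
 [ 0.14549083  0.00716116 -0.98933368]] [-0.05727229  0.55067809  1.51972959]
side [[538.30787662   0.         281.90640782]
 [  0.         538.30787662 215.66503317]
 [  0.           0.           1.        ]] [[ 0.96103764 -0.27629362  0.00827621]
 [-0.13304985 -0.48861944 -0.86229274]
 [ 0.2422899   0.82759463 -0.5063425 ]] [-0.54270868  0.11144547  1.48250039]
{'time': 0.1, 'joint_positions': array([ 1.18750851e+00,  4.94160557e-01,  1.34607292e+00,  1.43189190e-05,
        1.30252686e+00, -9.55071300e-02]), 'joint_vel': array([-5.63340961e-04, -1.82964145e-03, -3.79943936e-04,  1.61264079e-03,
       -1.67812914e-03, -5.91532051e-05]), 'joint_torque': array([ 1.92110099e-03, -8.80244279e+01, -3.82544267e+01,  7.09207775e-02,
        4.81881970e-02, -3.75972866e-05]), 'ee_pos': array([0.17725331, 0.5989669 , 0.21337206]), 'ee_rot': array([-3.14043161e+00, -1.25091877e-04,  2.85380809e+00]), 'wrist_force': array([-0.11880944,  0.69364628, -0.21064897]), 'torque': array([-0.02706647, -0.02412917,  0.05794893]), 'grasp_force': 0.0, 'grip_width': 1.000365598429504}
```

View pics/top0.png

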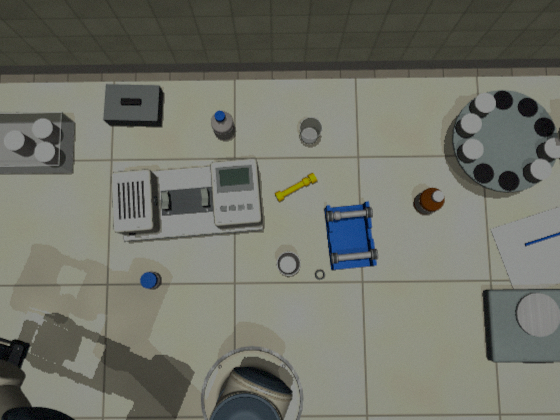

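View pics/side0.png

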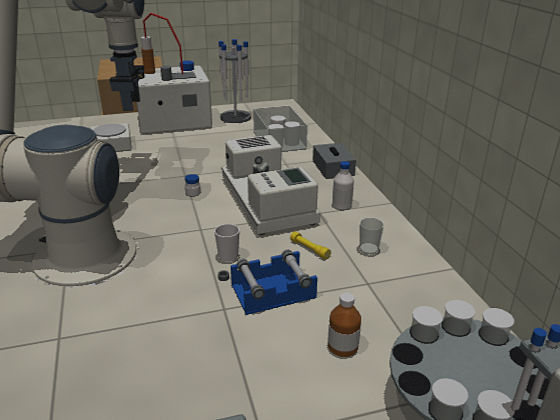

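The top view shows a rack that is blue rather than white at (350,236). Things that could be taken for the tube are the steel tube at (350,213), the steel tube at (354,257) and the yellow decoy at (296,187). The polarimeter seat is near (186,201). Next I check which steel tube has the bulge in a close crop.

```bash
python3 - <<'E'
import cv2,numpy as np
t=np.load("top_p.npy")[:,:,::-1];s=np.load("side_p.npy")[:,:,::-1]
a=cv2.resize(t[195:280,315:395],(400,425),interpolation=cv2.INTER_CUBIC)
b=cv2.resize(s[240:320,222:322],(400,320),interpolation=cv2.INTER_CUBIC)
b=cv2.copyMakeBorder(b,0,105,0,0,cv2.BORDER_CONSTANT)
cv2.imwrite("pics/crop1.png",np.clip(np.hstack([a,b])*1.3,0,255))
c=cv2.resize(t[150:245,105:270],(792,456),interpolation=cv2.INTER_CUBIC)
cv2.imwrite("pics/crop2.png",c)
E
```

```text
[ WARN:0@0.022] global loadsave.cpp:1063 imwrite_ Unsupported depth image for selected encoder is fallbacked to CV_8U.
```

View pics/crop1.png

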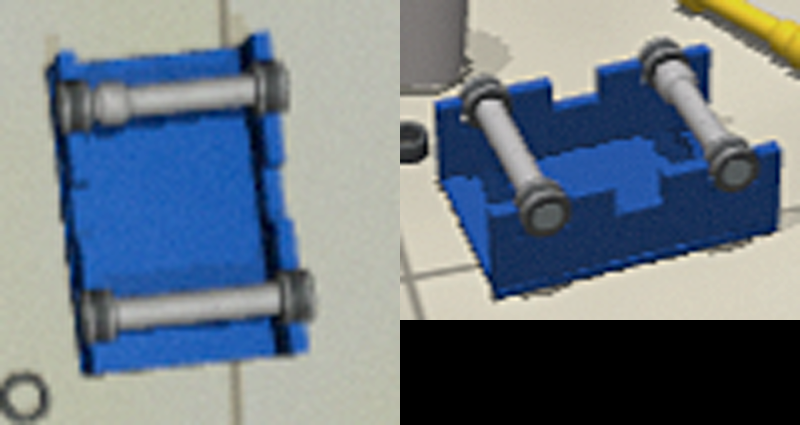

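View pics/crop2.png

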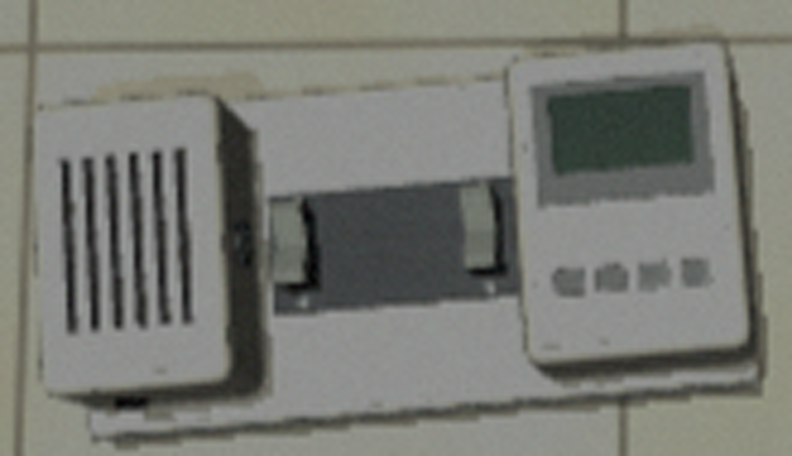

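The crop settles it: the upper tube (farther in x) has the bulge at its left (+y) end, full-frame pixels (329.6,216.2) to (369.4,212.4). The lower tube is plain. In the polarimeter crop the saddles are at about (165,200) and (205,197) full-frame. Now I work out the metric positions.

```bash
cat > h.py <<'E'
import numpy as np,cv2
from bench import *
def cloud(n,d):
    c=camera_info(n);K=c["intrinsics"];v,u=np.mgrid[:420,:560]
    P=np.stack([(u-K[0,2])/K[0,0]*d,(v-K[1,2])/K[1,1]*d,d],-1)
    return (P-c["t"])@c["R"]
def ray(n,u,v,z):
    c=camera_info(n);K=c["intrinsics"];R=c["R"];o=-R.T@c["t"]
    r=R.T@np.array([(u-K[0,2])/K[0,0],(v-K[1,2])/K[1,1],1]);return o+r*(z-o[2])/r[2]
E
python3 - <<'E'
from h import *
np.set_printoptions(precision=4,suppress=True)
a,b=ray("top",329.6,216.2,.057),ray("top",369.4,212.4,.057);print("tube ends",a,b,(a+b)/2,np.linalg.norm(a-b),"yaw of y",np.degrees(np.arctan2(-(a-b)[0],(a-b)[1])))
for n in("top","side"):
    d=np.load(n+"_d.npy");W=cloud(n,d);ok=d>0
    # tube points: around estimate, above rack
    m=(a+b)/2;e=(a-b)/np.linalg.norm(a-b);q=np.array([e[1],-e[0],0])
    D=W-m;s=D@e;l=D@q
    k=ok&(abs(l)<.025)&(abs(s)<.08)&(W[...,2]>.063)
    print(n,"s",np.percentile(s[k],[0,2,98,100]),"l mid",np.median(l[k&(abs(s)<.02)]),"l slope",np.polyfit(s[k],l[k],1),"z max",np.percentile(W[k][:,2],98), k.sum())
    k2=ok&(abs(l)<.011)&(s<.02)&(s>-.045)&(W[...,2]>.055);print("barrel z",np.percentile(W[k2][:,2],[50,95]),"l",np.percentile(l[k2],[2,50,98]))
    H=ok&(W[...,2]>.138)&(W[...,2]<.155)&(abs(W[...,0]-.55)<.2)
    nn,lab,st,cen=cv2.connectedComponentsWithStats(H.astype(np.uint8))
    for i in range(1,nn):
        if st[i,4]>150:
            r=cv2.minAreaRect(W[lab==i][:,:2].astype(np.float32));print("blob",cen[i],st[i,4],r,np.median(W[lab==i][:,2]))
p=[[ (38,103),(215,95),(230,380),(45,395)],[(508,62),(725,42),(750,345),(530,362)]]
for h in p: print([ray("top",105+x/4.8,150+y/4.8,.146)[:2] for x,y in h])
print("saddles",[ray("top",105+x/4.8,150+y/4.8,.1)[:2] for x,y in((289,241),(479,226))])
E
```

```text
tube ends [ 0.5135 -0.2305  0.057 ] [ 0.5232 -0.3448  0.057 ] [ 0.5184 -0.2876  0.057 ] 0.11477824124708347 yaw of y 4.822622856406795
top s [-0.0635 -0.0613  0.0661  0.0673] l mid 0.00032473789565451016 l slope [-0.0036 -0.0001] z max 0.07596950118350378 262
barrel z [0.0639 0.0698] l [-0.0084 -0.0002  0.0086]
blob [472.656  149.0058] 343 ((0.6843451261520386, -0.6194300055503845), (0.05778084322810173, 0.0574563667178154), 66.6984634399414) 0.14381940729947457
blob [552.3272 147.8971] 272 ((0.6842228770256042, -0.835879385471344), (0.04418275132775307, 0.05755305290222168), 86.71295166015625) 0.14394934671847726
blob [235.5218 192.0782] 2942 ((0.5732904076576233, 0.03346647694706917), (0.17862971127033234, 0.1292191743850708), 4.2655816078186035) 0.14619193297315314
blob [540.5343 169.1629] 350 ((0.624652087688446, -0.8002721071243286), (0.05657237768173218, 0.05917308107018471), 53.685096740722656) 0.14351813659621118
blob [131.9996 200.6574] 2344 ((0.5527560114860535, 0.3156331479549408), (0.169931098818779, 0.1099158301949501), 3.9081389904022217) 0.14537726707348284
side s [-0.
[... 665 characters left out ...]
0.6831517219543457, -0.6178361177444458), (0.05790429934859276, 0.0582040511071682), 24.315038681030273) 0.145782263287233
blob [449.2198 392.4642] 810 ((0.6251333951950073, -0.7990015745162964), (0.059035155922174454, 0.058166295289993286), 9.489359855651855) 0.14564879758159818
blob [495.0035 404.7416] 863 ((0.6824855804443359, -0.8422601819038391), (0.05884046107530594, 0.05730584263801575), 77.4154052734375) 0.14568813300930417
[array([0.6331, 0.3694]), array([0.6365, 0.2681]), array([0.4728, 0.256 ]), array([0.4655, 0.36  ])]
[array([0.6537, 0.1006]), array([ 0.6638, -0.0237]), array([ 0.4892, -0.0366]), array([0.481 , 0.0872])]
saddles [array([0.5588, 0.2338]), array([0.5664, 0.1226])]
```

```bash
cat >> h.py <<'E'
from scipy.spatial.transform import Rotation as Ro
def plan(wps,start=None):
    """wps: (x,y,z,yaw_deg,tilt_deg) ; prints tool-frame increments for successive calls"""
    s=read_state();p,R=(np.array(s["ee_pos"]),Ro.from_euler("xyz",s["ee_rot"])) if start is None else start
    for x,y,z,yaw,tilt in wps:
        T=Ro.from_euler("xyz",[np.pi,0,np.radians(yaw)])*Ro.from_rotvec([0,np.radians(tilt),0])
        d=np.round(np.r_[R.inv().apply(np.array([x,y,z])-p)/.25,np.degrees((R.inv()*T).as_rotvec())/60],3)
        print(d.tolist()); p=p+R.apply(d[:3]*.25);R=R*Ro.from_rotvec(np.radians(d[3:]*60))
E
python3 - <<'E'
from h import *
plan([(.262,.378,.27,146,0),(.347,.157,.27,129,0),(.432,-.064,.25,112,0),(.518,-.286,.17,94.9,0),(.518,-.286,.038,94.9,0)])
E
```

```text
[-0.576, -0.752, -0.226, -0.001, 0.0, 0.292]
[-0.776, -0.542, 0.0, -0.0, 0.0, 0.283]
[-0.901, -0.292, 0.081, -0.0, 0.0, 0.284]
[-0.952, -0.014, 0.32, -0.0, 0.0, 0.285]
[-0.0, 0.0, 0.528, -0.0, 0.0, -0.0]
```

{"method": "drive_tool", "body": {
  "increments": [
    [-0.576,-0.752,-0.226,-0.001,0,0.292],
    [-0.576,-0.752,-0.226,-0.001,0,0.292],
    [-0.576,-0.752,-0.226,-0.001,0,0.292],
    [-0.576,-0.752,-0.226,-0.001,0,0.292],
    [-0.576,-0.752,-0.226,-0.001,0,0.292]
  ],
  "hand": 1
}}

```text
time: 0.6
ee_pos: [0.2623, 0.376, 0.2707]
ee_rot: [3.141, 0.0, 2.548]
wrist_force: [1.2, 1.0, -0.3]
grip_width: 1.001
grasp_force: 0.0
```

{"method": "drive_tool", "body": {
  "increments": [
    [-0.776,-0.542,0,0,0,0.283],
    [-0.776,-0.542,0,0,0,0.283],
    [-0.776,-0.542,0,0,0,0.283],
    [-0.776,-0.542,0,0,0,0.283],
    [-0.776,-0.542,0,0,0,0.283]
  ]
}}

```text
time: 1.1
ee_pos: [0.3474, 0.1549, 0.2703]
ee_rot: [3.141, -0.0, 2.251]
wrist_force: [1.1, 0.4, 0.7]
grip_width: 1.003
grasp_force: 0.0
```

{"method": "drive_tool", "body": {
  "increments": [
    [-0.901,-0.292,0.081,0,0,0.284],
    [-0.901,-0.292,0.081,0,0,0.284],
    [-0.901,-0.292,0.081,0,0,0.284],
    [-0.901,-0.292,0.081,0,0,0.284],
    [-0.901,-0.292,0.081,0,0,0.284]
  ]
}}

```text
time: 1.6
ee_pos: [0.4327, -0.0664, 0.2495]
ee_rot: [3.141, -0.001, 1.953]
wrist_force: [1.0, 0.1, -0.6]
grip_width: 0.998
grasp_force: 0.0
```

{"method": "drive_tool", "body": {
  "increments": [
    [-0.95,-0.014,0.32,0,0,0.285],
    [-0.95,-0.014,0.32,0,0,0.285],
    [-0.95,-0.014,0.32,0,0,0.285],
    [-0.95,-0.014,0.32,0,0,0.285],
    [-0.95,-0.014,0.32,0,0,0.285]
  ]
}}

```text
time: 2.1
ee_pos: [0.5178, -0.2865, 0.1688]
ee_rot: [3.141, -0.001, 1.655]
wrist_force: [0.6, 0.6, -0.2]
grip_width: 0.999
grasp_force: 0.0
```

```bash
python3 - <<'E'
from h import *
s=read_state();print(s["ee_pos"],s["ee_rot"],s["joint_positions"])
o=[]
for n,(r,c) in {"top":((170,300),(290,420)),"side":((200,330),(200,330))}.items():
    p,d=grab_frame(n);o.append(cv2.resize(p[r[0]:r[1],c[0]:c[1],::-1],(400,400)))
cv2.imwrite("pics/pre.png",np.hstack(o))
plan([(.518,-.286,.038,94.9,0)])
E
```

```text
[ 0.51782507 -0.28650878  0.1688419 ] [ 3.14140387e+00 -1.24074169e-03  1.65546254e+00] [-6.06892460e-01  4.93704914e-01  1.48471920e+00  1.17179055e-03
  1.16381465e+00 -6.92022741e-01]
[0.012, 0.0, 0.517, -0.001, -0.001, -0.003]
```

View pics/pre.png

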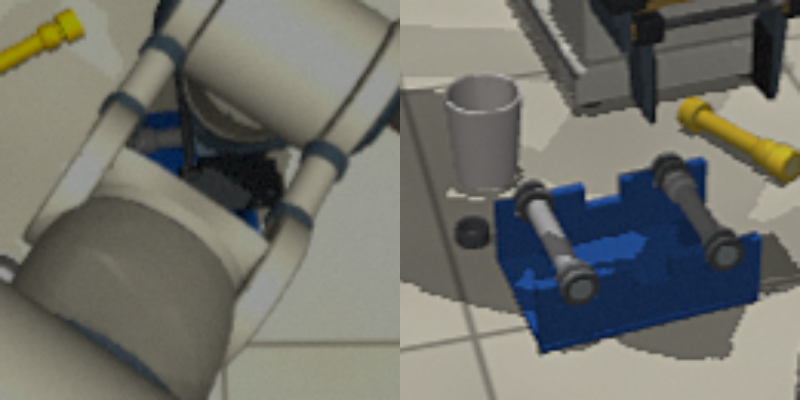

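The side crop shows the gripper open above the trap tube, with the finger tips at about (645,110) and (768,90), and the way down is clear. The arm covers the tube in the top view. I'll descend in two stages.

{"method": "drive_tool", "body": {
  "increments": [
    [0.004,0,0.13,0,0,0],
    [0.008,0,0.26,0,0,0],
    [0.008,0,0.36,0,0,0],
    [0.008,0,0.45,0,0,0],
    [0.008,0,0.517,0,0,0]
  ]
}}

```text
time: 2.7
ee_pos: [0.5168, -0.2817, 0.0391]
ee_rot: [-3.141, -0.002, 1.656]
wrist_force: [0.0, 0.0, -0.3]
grip_width: 0.999
grasp_force: 0.0
```

{"method": "drive_tool", "body": {
  "increments": [
    [0,0,0,0,0,0],
    [0,0,0,0,0,0],
    [0,0,0,0,0,0],
    [0,0,0,0,0,0],
    [0,0,0,0,0,0]
  ],
  "hand": -0.35,
  "grip_force": 5
}}

```text
time: 3.2
ee_pos: [0.5178, -0.2826, 0.0414]
ee_rot: [3.14, -0.0, 1.656]
wrist_force: [-0.0, -0.1, 0.1]
grip_width: 0.594
grasp_force: 0.0
```

{"method": "drive_tool", "body": {
  "increments": [
    [-0.014,0,0.014,0,0,0],
    [-0.014,0,0.014,0,0,0],
    [-0.014,0,0.014,0,0,0],
    [-0.014,0,0.014,0,0,0]
  ]
}}

```text
time: 3.6
ee_pos: [0.5178, -0.2859, 0.0371]
ee_rot: [3.141, -0.001, 1.656]
wrist_force: [0.6, 0.5, 0.2]
grip_width: 0.324
grasp_force: 0.0
```

```bash
python3 - <<'E'
from h import *
s=read_state();print(s["ee_pos"],s["ee_rot"],s["grip_width"],s["wrist_force"])
p,d=grab_frame("side");cv2.imwrite("pics/pre2.png",cv2.resize(p[200:330,200:330,::-1],(600,600),interpolation=cv2.INTER_CUBIC))
E
```

```text
[ 0.51778411 -0.28593719  0.03706348] [ 3.14117285e+00 -9.94120889e-04  1.65570838e+00] 0.3242507767037466 [0.56653434 0.52902867 0.21278864]
```

View pics/pre2.png

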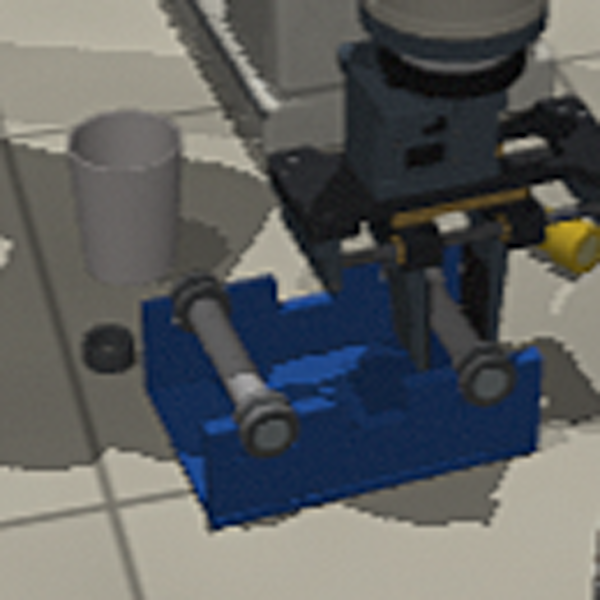

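The fingers straddle the barrel, left at (415,310) and right at (480,280), with the near collar at (490,370). Closing gently.

{"method": "drive_tool", "body": {
  "increments": [
    [0,0,0,0,0,0],
    [0,0,0,0,0,0],
    [0,0,0,0,0,0],
    [0,0,0,0,0,0]
  ],
  "hand": -1,
  "grip_force": 4
}}

```text
time: 4.05
ee_pos: [0.5178, -0.2859, 0.0371]
ee_rot: [3.141, -0.001, 1.656]
wrist_force: [-0.6, 0.1, 0.3]
grip_width: 0.194
grasp_force: 4.0
```

{"method": "drive_tool", "body": {
  "increments": [
    [0,0,0,0,0,0],
    [0,0,0,0,0,0],
    [0,0,0,0,0,0]
  ],
  "grip_force": 25
}}

```text
time: 4.35
ee_pos: [0.5178, -0.2859, 0.0371]
ee_rot: [3.141, -0.001, 1.656]
wrist_force: [-0.1, 0.8, 0.3]
grip_width: 0.191
grasp_force: 25.0
```

Gripped at about 17.5 mm with almost no side force. Now lift straight up, slowly at first.

{"method": "drive_tool", "body": {
  "increments": [
    [0,0,-0.03,0,0,0],
    [0,0,-0.08,0,0,0],
    [0,0,-0.15,0,0,0],
    [0,0,-0.23,0,0,0],
    [0,0,-0.3,0,0,0]
  ]
}}

```text
time: 4.85
ee_pos: [0.518, -0.2861, 0.1141]
ee_rot: [3.14, -0.0, 1.656]
wrist_force: [0.8, -1.5, -1.4]
grip_width: 0.19
grasp_force: 25.0
```

{"method": "drive_tool", "body": {
  "increments": [
    [0,0,-0.15,0,0,0],
    [0,0,-0.3,0,0,0],
    [0,0,-0.45,0,0,0],
    [0,0,-0.6,0,0,0],
    [0,0,-0.7,0,0,0]
  ]
}}

```text
time: 5.35
ee_pos: [0.5179, -0.2863, 0.2912]
ee_rot: [3.138, 0.001, 1.656]
wrist_force: [0.3, -0.2, -2.5]
grip_width: 0.192
grasp_force: 25.0
```

{"method": "drive_tool", "body": {
  "increments": [
    [0,0,0,0,0.08,0],
    [0,0,0,0,0.19,0],
    [0,0,0,0,0.3,0],
    [0,0,0,0,0.41,0],
    [0,0,0,0,0.5,0]
  ]
}}

```text
time: 5.85
ee_pos: [0.5175, -0.2868, 0.2884]
ee_rot: [3.14, -0.528, 1.657]
wrist_force: [0.6, -0.1, -3.7]
grip_width: 0.188
grasp_force: 25.0
```

Hold for over two seconds, with a look to check the tilt.

{"method": "drive_tool", "body": {
  "increments": [
    [0,0,0,0,-0.005,0],
    [0,0,0,0,-0.005,0],
    [0,0,0,0,-0.005,0],
    [0,0,0,0,-0.005,0],
    [0,0,0,0,-0.005,0]
  ]
}}

```text
time: 6.35
ee_pos: [0.5178, -0.2856, 0.2878]
ee_rot: [3.14, -0.518, 1.657]
wrist_force: [0.0, 0.3, -2.5]
grip_width: 0.193
grasp_force: 25.0
```

```bash
python3 - <<'E'
from h import *
s=read_state();print(s["ee_pos"],s["ee_rot"],s["joint_positions"])
p,d=grab_frame("side");cv2.imwrite("pics/tilt.png",cv2.resize(p[100:330,190:390,::-1],(520,598),interpolation=cv2.INTER_CUBIC))
E
```

```text
[ 0.51784601 -0.28555399  0.28784893] [ 3.1402426  -0.51778386  1.65743562] [-0.7967984   0.58862624  1.0902523   0.33503358  1.86058259 -0.85178119]
```

View pics/tilt.png

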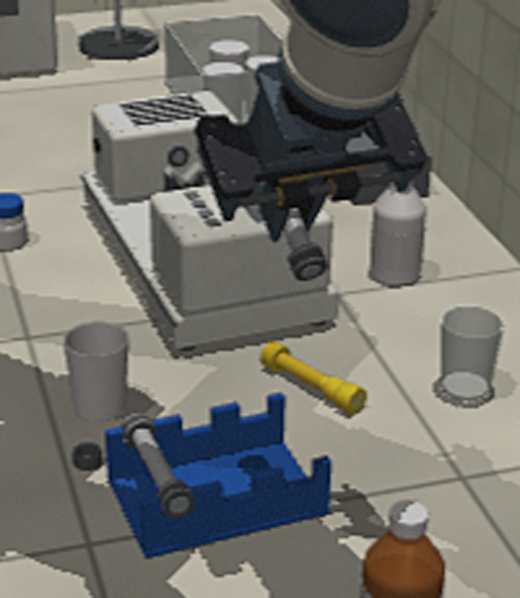

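The tube is held at about 30° with the plain end down at (308,262), so the trap end is up behind the gripper. The plain tube is undisturbed at (155,465). Now the rest of the hold, then back to level.

{"method": "drive_tool", "body": {
  "increments": [
    [0,0,0,0,0,0],
    [0,0,0,0,0,0],
    [0,0,0,0,0,0],
    [0,0,0,0,0,0],
    [0,0,0,0,0,0]
  ]
}}

```text
time: 6.9
ee_pos: [0.5177, -0.2862, 0.2871]
ee_rot: [3.141, -0.519, 1.656]
wrist_force: [0.2, -0.5, -3.0]
grip_width: 0.192
grasp_force: 25.0
```

{"method": "drive_tool", "body": {
  "increments": [
    [0,0,0,0,0,0],
    [0,0,0,0,0,0],
    [0,0,0,0,0,0],
    [0,0,0,0,0,0],
    [0,0,0,0,0,0]
  ]
}}

```text
time: 7.4
ee_pos: [0.5177, -0.2861, 0.2871]
ee_rot: [3.141, -0.519, 1.656]
wrist_force: [0.0, 0.0, -1.7]
grip_width: 0.191
grasp_force: 25.0
```

{"method": "drive_tool", "body": {
  "increments": [
    [0,0,0,0,0,0],
    [0,0,0,0,0,0],
    [0,0,0,0,0,0],
    [0,0,0,0,0,0],
    [0,0,0,0,0,0]
  ]
}}

```text
time: 7.9
ee_pos: [0.5177, -0.2862, 0.2871]
ee_rot: [3.141, -0.519, 1.656]
wrist_force: [0.1, 0.6, -2.5]
grip_width: 0.193
grasp_force: 25.0
```

{"method": "drive_tool", "body": {
  "increments": [
    [0,0,0,0,0,0],
    [0,0,0,0,0,0],
    [0,0,0,0,0,0],
    [0,0,0,0,0,0],
    [0,0,0,0,0,0]
  ]
}}

```text
time: 8.4
ee_pos: [0.5177, -0.2862, 0.2871]
ee_rot: [3.141, -0.519, 1.656]
wrist_force: [-0.1, -0.7, -2.4]
grip_width: 0.193
grasp_force: 25.0
```

{"method": "drive_tool", "body": {
  "increments": [
    [0,0,0,0,-0.08,0],
    [0,0,0,0,-0.19,0],
    [0,0,0,0,-0.3,0],
    [0,0,0,0,-0.41,0],
    [0,0,0,0,-0.495,0]
  ]
}}

```text
time: 8.9
ee_pos: [0.5178, -0.2859, 0.288]
ee_rot: [3.14, 0.004, 1.657]
wrist_force: [-0.0, 1.1, -3.1]
grip_width: 0.195
grasp_force: 25.0
```

{"method": "drive_tool", "body": {
  "increments": [
    [0,0,0,0,0,0],
    [0,0,0,0,0,0],
    [0,0,0,0,0,0]
  ]
}}

```text
time: 9.2
ee_pos: [0.5177, -0.2866, 0.2868]
ee_rot: [3.141, -0.003, 1.655]
wrist_force: [0.1, -0.3, -1.6]
grip_width: 0.193
grasp_force: 25.0
```

```bash
python3 - <<'E'
from h import *
plan([(.54,-.06,.285,94.5,0),(.562,.1785,.20,94.1,0)])
E
```

```text
[0.896, 0.165, 0.01, 0.0, -0.003, 0.006]
[0.944, 0.162, 0.34, 0.0, 0.0, 0.006]
```

{"method": "drive_tool", "body": {
  "increments": [
    [0.1,0.018,0,0,0,0],
    [0.28,0.05,0,0,0,0],
    [0.48,0.088,0,0,0,0.003],
    [0.68,0.125,0,0,0,0.005],
    [0.896,0.165,0.01,0,-0.003,0.006]
  ]
}}

```text
time: 9.7
ee_pos: [0.5395, -0.0652, 0.285]
ee_rot: [3.142, 0.001, 1.647]
wrist_force: [0.9, -0.3, -2.2]
grip_width: 0.187
grasp_force: 25.0
```

{"method": "drive_tool", "body": {
  "increments": [
    [0.2,0.034,0.06,0,0,0],
    [0.4,0.068,0.12,0,0,0],
    [0.6,0.102,0.2,0,0,0.003],
    [0.8,0.136,0.28,0,0,0.006],
    [0.944,0.162,0.34,0,0,0.006]
  ]
}}

```text
time: 10.2
ee_pos: [0.5612, 0.1694, 0.2002]
ee_rot: [-3.141, 0.001, 1.642]
wrist_force: [2.4, -0.1, -1.7]
grip_width: 0.191
grasp_force: 25.0
```

{"method": "drive_tool", "body": {
  "increments": [
    [0,0,0,0,0,0],
    [0,0,0,0,0,0],
    [0,0,0,0,0,0]
  ]
}}

```text
time: 10.5
ee_pos: [0.5612, 0.167, 0.2013]
ee_rot: [3.141, 0.002, 1.642]
wrist_force: [0.4, -0.1, -1.9]
grip_width: 0.189
grasp_force: 25.0
```

```bash
python3 - <<'E'
from h import *
s=read_state();print(s["ee_pos"],s["ee_rot"])
o=[]
for n,(r,c) in {"top":((140,250),(105,245)),"side":((110,240),(210,350))}.items():
    p,d=grab_frame(n);np.save(n+"_d2.npy",d);np.save(n+"_p2.npy",p);o.append(cv2.resize(p[r[0]:r[1],c[0]:c[1],::-1],(400,400)))
cv2.imwrite("pics/over.png",np.hstack(o))
plan([(.562,.1785,.115,94.1,0)])
E
```

```text
[0.5611776  0.16698465 0.2013095 ] [3.14138968e+00 2.14546451e-03 1.64193900e+00]
[0.047, 0.006, 0.347, 0.001, 0.002, -0.001]
```

View pics/over.png

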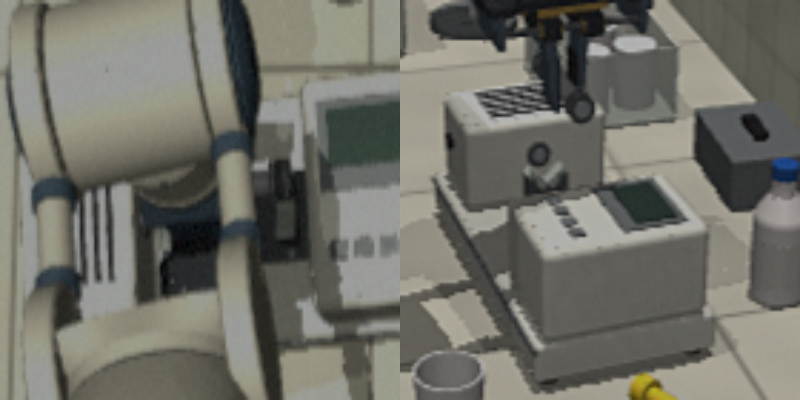

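The side crop shows the near collar face at (578,105), which is full-frame (272.3,144.1), and the lamp-side V bottom at about (545,183). The tube is level above the cradle. Now I cross-check lateral and axial alignment.

```bash
python3 - <<'E'
from h import *
np.set_printoptions(precision=4,suppress=True)
a=np.radians(4.1);e=np.array([-np.sin(a),np.cos(a),0])
s=read_state();p=s["ee_pos"]+[0,0,.019]
print("end seen",ray("side",272.3,144.1,p[2]),"expected",p-e*.065)
seat=np.array([.562,.1785,.106])
print("V seen",ray("side",260.75,169,.085),"expected",seat+e*.047)
for n,t in(("top",""),("side",""),("top","2"),("side","2")):
    d=np.load(f"{n}_d{t}.npy");W=cloud(n,d)
    c,zl,zh=(seat,.075,.112) if not t else (p,p[2]+.002,p[2]+.02)
    D=W-c;y=D@e;x=D@[e[1],-e[0],0]
    for lo,hi in((-.079,-.035),(.035,.079)):
        k=(d>0)&(abs(x)<.03)&(y>lo)&(y<hi)&(W[...,2]>zl)&(W[...,2]<zh)
        if k.sum()>8: print(n,t,lo,k.sum(),"y",np.percentile(y[k],[5,50,95]),"x",np.percentile(x[k],[5,50,95]),"z",np.percentile(W[k][:,2],[5,95]))
E
```

```text
end seen [0.5679 0.1218 0.2207] expected [0.5658 0.1019 0.2207]
V seen [0.5605 0.2402 0.085 ] expected [0.5586 0.2254 0.106 ]
top  -0.079 128 y [-0.0633 -0.0554 -0.0466] x [-0.022   0.0026  0.0227] z [0.0814 0.1041]
top  0.035 139 y [0.0484 0.0561 0.0658] x [-0.0217  0.0018  0.0228] z [0.0818 0.1063]
side  0.035 123 y [0.0473 0.0545 0.0706] x [-0.024   0.0013  0.0212] z [0.08   0.1057]
top 2 -0.079 107 y [-0.0644 -0.0531 -0.037 ] x [-0.0118 -0.0004  0.0122] z [0.2249 0.2385]
side 2 -0.079 65 y [-0.0664 -0.0608 -0.0456] x [-0.0156 -0.004   0.0097] z [0.2238 0.2394]
side 2 0.035 17 y [0.044  0.0532 0.0649] x [-0.0158 -0.0126 -0.0093] z [0.2236 0.2351]
```

Depth puts the saddles symmetric about my seat estimate (within 0.5 mm) and the collar where expected. The rough pixel readings of the side crop were off, so I trust depth. Moving into alignment first and then down.

{"method": "drive_tool", "body": {
  "increments": [
    [0.03,0.004,0,0,0,0],
    [0.047,0.006,0.08,0,0.002,0],
    [0.047,0.006,0.17,0,0.002,0],
    [0.047,0.006,0.27,0,0.002,0],
    [0.047,0.006,0.347,0,0.002,0]
  ]
}}

```text
time: 11.1
ee_pos: [0.5613, 0.1796, 0.1136]
ee_rot: [3.141, 0.0, 1.642]
wrist_force: [0.0, 0.3, -2.4]
grip_width: 0.194
grasp_force: 25.0
```

{"method": "drive_tool", "body": {
  "increments": [
    [0,0,0,0,0,0],
    [0,0,0,0,0,0],
    [0,0,0,0,0,0]
  ]
}}

```text
time: 11.4
ee_pos: [0.5622, 0.1799, 0.1158]
ee_rot: [3.139, -0.0, 1.643]
wrist_force: [0.4, 0.3, -2.1]
grip_width: 0.185
grasp_force: 25.0
```

```bash
python3 - <<'E'
from h import *
s=read_state();print(s["ee_pos"],s["ee_rot"],s["wrist_force"])
plan([(.562,.179,.092,94.1,0)])
E
```

```text
[0.56219518 0.17986177 0.11581749] [ 3.13906316e+00 -1.38276665e-04  1.64296622e+00] [ 0.39038224  0.27656933 -2.09464951]
[-0.003, -0.001, 0.095, 0.002, -0.0, 0.001]
```

{"method": "drive_tool", "body": {
  "increments": [
    [-0.003,-0.001,0.03,0,0,0],
    [-0.003,-0.001,0.055,0,0,0],
    [-0.003,-0.001,0.075,0,0,0],
    [-0.003,-0.001,0.09,0,0,0],
    [-0.003,-0.001,0.095,0,0,0]
  ]
}}

```text
time: 11.9
ee_pos: [0.5609, 0.179, 0.0901]
ee_rot: [-3.141, 0.0, 1.643]
wrist_force: [0.4, 0.0, -2.3]
grip_width: 0.192
grasp_force: 25.0
```

{"method": "drive_tool", "body": {
  "increments": [
    [0,0,0.004,0,0,0],
    [0,0,0.008,0,0,0],
    [0,0,0.008,0,0,0]
  ]
}}

```text
time: 12.2
ee_pos: [0.5612, 0.179, 0.0887]
ee_rot: [3.141, 0.0, 1.643]
wrist_force: [-0.6, -0.6, -2.0]
grip_width: 0.195
grasp_force: 25.0
```

{"method": "drive_tool", "body": {
  "increments": [
    [0,0.004,0,0,0,0],
    [0,0.004,0.004,0,0,0],
    [0,0.004,0.004,0,0,0]
  ]
}}

```text
time: 12.5
ee_pos: [0.5621, 0.1791, 0.0877]
ee_rot: [3.141, 0.0, 1.643]
wrist_force: [0.6, 0.0, -2.7]
grip_width: 0.191
grasp_force: 25.0
```

{"method": "drive_tool", "body": {
  "increments": [
    [0,0,0.002,0,0,0],
    [0,0,0.004,0,0,0],
    [0,0,0.004,0,0,0]
  ]
}}

```text
time: 12.8
ee_pos: [0.5621, 0.179, 0.0866]
ee_rot: [3.141, 0.0, 1.643]
wrist_force: [-0.0, 0.2, -2.5]
grip_width: 0.192
grasp_force: 25.0
```

{"method": "drive_tool", "body": {
  "increments": [
    [0,0,0.002,0,0,0],
    [0,0,0.002,0,0,0],
    [0,0,0.002,0,0,0]
  ]
}}

```text
time: 13.1
ee_pos: [0.5622, 0.1791, 0.0862]
ee_rot: [3.141, 0.0, 1.643]
wrist_force: [0.3, 0.1, -3.2]
grip_width: 0.195
grasp_force: 25.0
```

{"method": "drive_tool", "body": {
  "increments": [
    [0,0,0.002,0,0,0],
    [0,0,0.002,0,0,0],
    [0,0,0.002,0,0,0]
  ]
}}

```text
time: 13.4
ee_pos: [0.5623, 0.1791, 0.0861]
ee_rot: [3.141, 0.0, 1.643]
wrist_force: [-1.1, -0.5, 5.2]
grip_width: 0.189
grasp_force: 25.0
```

```bash
python3 - <<'E'
from h import *
s=read_state();print(s["ee_pos"],s["ee_rot"],s["wrist_force"],s["torque"])
E
```

```text
[0.56228583 0.17909289 0.08605696] [3.14059834e+00 1.07063667e-04 1.64323577e+00] [-1.10290397 -0.46764573  5.16872723] [-0.18141359  0.32163577  0.004716  ]
```

{"method": "drive_tool", "body": {
  "increments": [
    [0,-0.001,0.001,0,0,0],
    [0,-0.001,0.001,0,0,0],
    [0,-0.001,0.001,0,0,0]
  ]
}}

```text
time: 13.7
ee_pos: [0.5623, 0.1791, 0.086]
ee_rot: [3.14, 0.0, 1.643]
wrist_force: [-0.7, -1.0, 9.1]
grip_width: 0.189
grasp_force: 25.0
```

```bash
cat > st.py <<'E'
from h import *
np.set_printoptions(precision=4,suppress=True)
F=[];T=[]
for i in range(8):
    d=grab_frame("side"); s=read_state();F.append(s["wrist_force"]);T.append(s["torque"])
print(s["time"],s["ee_pos"],s["ee_rot"],np.mean(F,0),np.std(F,0),np.mean(T,0))
E
python3 st.py
```

```text
14.1 [0.5623 0.1791 0.086 ] [3.14   0.0001 1.6433] [-1.2904 -0.5488  8.6504] [0.5048 0.3058 0.2129] [-0.2003  0.2741 -0.0097]
```

```bash
python3 - <<'E'
from h import *
o=[]
for n,(r,c) in {"top":((140,240),(105,205+40)),"side":((100,200),(215,355))}.items():
    p,d=grab_frame(n);o.append(cv2.resize(p[r[0]:r[1],c[0]:c[1],::-1],(400,286),interpolation=cv2.INTER_CUBIC))
    W=cloud(n,d);a=np.radians(4.1);e=np.array([-np.sin(a),np.cos(a),0]);D=W-[.562,.1785,.106];y=D@e;x=D@[e[1],-e[0],0]
    for lo,hi in((-.079,-.04),(.04,.079)):
        k=(d>0)&(abs(x)<.017)&(y>lo)&(y<hi)&(W[...,2]>.109)&(W[...,2]<.127)
        if k.sum()>8: print(n,lo,k.sum(),"y",np.percentile(y[k],[3,50,97]),"x",np.percentile(x[k],[5,50,95]),"z",np.percentile(W[k][:,2],[90,97]))
cv2.imwrite("pics/fin.png",np.hstack(o))
E
```

```text
top -0.079 84 y [-0.07697224 -0.05562617 -0.04215797] x [-0.0119386  -0.00098958  0.01231698] z [0.12305783 0.12403253]
side 0.04 16 y [0.04770752 0.05919797 0.07853536] x [-0.01549254 -0.01191895  0.01085941] z [0.11933529 0.12095357]
```

View pics/fin.png

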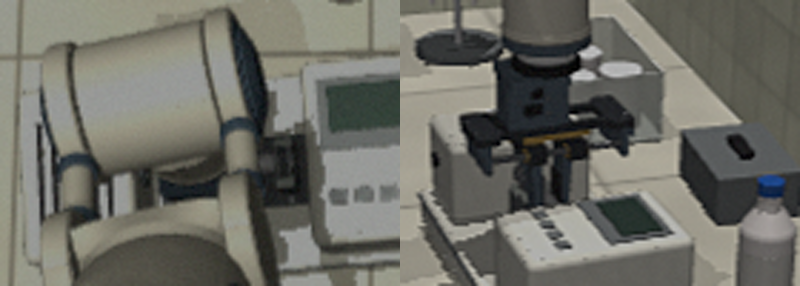

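The top crop shows the detector-side collar lying on its saddle at (283,160), clear of the housing at (305,160). Height and force match a fully seated tube, so I'm handing in.

```bash
python3 -c "
from bench import *
s=read_state();print(s['time'],s['wrist_force'],s['ee_pos']);print(sign_off())"
```

```text
14.2 [-0.88098604 -2.80652051  8.38368107] [0.56230366 0.17910529 0.08602111]
the job is handed in; nothing more can be done
None
```

The trap tube was lifted out, held at about 30° bulged end up for over two seconds and levelled, and now lies in the V cradle, still gripped and pressed down with about 10 N. I handed the job in at 14.2 s; the hand-in returned no verdict, and the arm hid the lamp-side collar from the last look.

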